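Trace the touch-screen test on a repaired tablet

ROBOT

A 7-joint arm with a two-finger parallel gripper is mounted at the origin on the work surface. World frame = base frame: x ahead of the robot, y to its left, z up, the work surface at z = 0. Lengths are in m, angles in rad, forces in N, time in s.
With the tool pointing down it reaches from about 0.35 to 0.9 m from the base axis. Payload 8.1 kg.
Tool frame: the origin (TCP) lies between the finger pads, 19 mm behind the fingertips; this is the grasp point; z points along the fingers, y is the line along which they close (so a half turn about z gives the same grasp; the last joint's range is limited). The gripper opens to 85 mm and grips with 20 to 120 N. Pads are 22 mm wide; open, the fingers measure 114 mm over their backs; the gripper's body (76 mm by 85 mm) begins 54 mm behind the grasp point. The pads swing forward as they close: fully open they stand 13 mm farther back than shut.
Start: joints at [1.204, 0.434, 0.025, 1.573, -0.012, 1.134, -0.075], TCP at [0.163, -0.603, 0.25] pointing down, gripper open.
Joint ranges: [-2.62, 2.62], [-0.44, 2.09], [-1.27, 1.32], [0.08, 2.57], [-1.32, 4.46], [0.12, 2], [-2.74, 2.74]. Speed limits (rad/s): [2.22, 2.22, 3.01, 3.01, 3.14, 3.14, 3.14].

INTERFACE

Orientations are given as a 3x3 rotation matrix whose columns are the frame's x, y, z axes.
In Python, from station import * gives the robot as it stands. The module is installed in compiled form; this text tells all that it offers.
- The arm moves only by the tool drive_tool, never from a script. Its argument "plan" is a list of rows, each an object of numbers: "rx", "ry", "rz": the turn, a rotation vector about the tool's x, y, z in rad; "x", "y", "z": the shift along the tool's x, y, z in cm; "hand": the finger opening in cm, from 0 to 8.54. In form: [{"rx": .., "ry": .., "rz": .., "x": .., "y": .., "z": .., "hand": ..}, ...]. A call has 1 to 12 rows; each row shifts and turns the commanded pose from where the row before left it, along the tool's axes as they then stand; what a row does not reach is not made up. A row lasts 1/10 s, in which the tool goes at most 50 mm and 8.59 degrees, less where a joint would pass 70% of its speed; a pose out of reach is approached as far as the arm can. A call is refused whole if a number of a shift passes 5 or a number of a turn 0.15, either way. A call with a gripper value outside its range is refused whole. The fingers move at their own pace and stop on an object; the grip force is fixed at half the most. Time passes only in rows, so rows that do not move let the fingers close. It gives the time, the measured TCP pose, the force, the opening and the grip force at its end, in the units of the state.
- read_state(): the state, without advancing time (a new reading comes with each control period).
- read_camera(name): name is "scene" or "top"; returns a dict with "image" (400x640x3 uint8, red, green, blue), "mtx" (3x3 intrinsics, pixels), "T" (4x4, takes a point from camera to world coordinates). Camera axes: x right, y up, looking along -z (the intrinsics and any distortion apply to the point x, -y, -z); pixel columns grow to the right and rows downward; lengths in m; the calibration is good to about 2 mm. A picture is of the moment at which its call begins. There is no depth.
- sign_off(): hands the job in; it is judged then, once.
The state is a dict: "t": time; "q": joint angles; "qvel": joint speeds; "joint_torque": joint torques, N m; "position": TCP position; "tcp_rot": TCP orientation; "force": force on the tool from outside, world axes, zero at the start; "torque": the same for the moment, N m; "grip_width": finger opening in m; "finger_force": force on a finger pad.
Only numpy, scipy, OpenCV 4.12 (cv2) and the standard library are available. Lean on these libraries where they do the work, as an engineer would, in place of code of your own. Each camera call takes 0.05 s, during which the arm holds its last target. There are 200 camera calls.

TASK

The tablet on the foam tray has a new touch screen: test it. With the gripper closed, put the fingertips gently on the square with the dot, at the end of the long leg, and run them lightly along the whole L-shaped row of squares, touching every one in order, round the corner to the square with the cross at the end of the short leg, then lift clear. Only touch the glass: do not press hard, shove the tablet out of place or lift it, and leave the things around it alone.

Things in the scene. Friction and masses are not known exactly. Their poses are not given: they have to be found in the camera images.
- tray: Shallow grey repair tray with a grey foam inlay, fixed at a different place and angle each time; 190 x 270 mm outside (x, y), 4 mm walls, rim 18 mm above the table (7 mm below the tablet's glass). Origin: centre of its underside, on the table.
- foam (a joint): How far the foam inlay under the tablet is pressed down, m: 0 at rest, 0.005 fully compressed and hard. The tablet starts to sink at about 1 to 2 N of finger force and yields 1 mm per further 1.5 N (about 9 N at 5 mm); it sinks level, and rises again when let go.
- tablet: Black touch-screen tablet, 130 x 215 x 9 mm (x, y, z), 0.4 kg, loose, lying flat, screen up, on the foam. Origin: centre of the underside, 16 mm above the table. z up, x along its short side, y along its long side. On the glass is an L-shaped row of 10 pale squares, 22 mm apart: seven along one long edge (x = +33 mm), then three more along the short edge (y = -66 mm).
- tablet_glass (a point): Centre of the tablet's glass face, 25 mm above the table, axes as the tablet's. A square registers when the closed fingertips, tool pointing about straight down, touch it with the point midway between the two tips within 10 mm of its centre, along the tablet's x and y, for 0.04 s.
- square0: First square of the row, the one with the black dot: 18 x 18 mm, flat on the tablet's glass. Origin: its centre, on the glass, at tablet x +33, y +66 mm; axes parallel to the tablet's.
- square1: Square number 2 of the row: 18 x 18 mm, flat on the tablet's glass. Origin: its centre, on the glass, at tablet x +33, y +44 mm; axes parallel to the tablet's.
- square2: Square number 3 of the row: 18 x 18 mm, flat on the tablet's glass. Origin: its centre, on the glass, at tablet x +33, y +22 mm; axes parallel to the tablet's.
- square3: Square number 4 of the row: 18 x 18 mm, flat on the tablet's glass. Origin: its centre, on the glass, at tablet x +33, y +0 mm; axes parallel to the tablet's.
- square4: Square number 5 of the row: 18 x 18 mm, flat on the tablet's glass. Origin: its centre, on the glass, at tablet x +33, y -22 mm; axes parallel to the tablet's.
- square5: Square number 6 of the row: 18 x 18 mm, flat on the tablet's glass. Origin: its centre, on the glass, at tablet x +33, y -44 mm; axes parallel to the tablet's.
- square6: Square at the corner of the L, seventh of the row: 18 x 18 mm, flat on the tablet's glass. Origin: its centre, on the glass, at tablet x +33, y -66 mm; axes parallel to the tablet's.
- square7: Square number 8 of the row: 18 x 18 mm, flat on the tablet's glass. Origin: its centre, on the glass, at tablet x +11, y -66 mm; axes parallel to the tablet's.
- square8: Square number 9 of the row: 18 x 18 mm, flat on the tablet's glass. Origin: its centre, on the glass, at tablet x -11, y -66 mm; axes parallel to the tablet's.
- square9: Last square of the row, the one with the cross: 18 x 18 mm, flat on the tablet's glass. Origin: its centre, on the glass, at tablet x -33, y -66 mm; axes parallel to the tablet's.
- screwdriver: Bystander: red-handled small screwdriver, 150 mm long, lying on the table beside the tray. Origin: its underside, about mid-length; x towards the tip.
- suction_cup: Bystander: black rubber screen-lifting suction cup with a round grip, 52 mm across, 33 mm tall, standing on the table beside the tray. Origin: centre of its underside.
- screw_dish: Bystander: round steel screw dish, 84 mm across, 20 mm tall, on the table. Origin: centre of its underside.
- solder_spool: Bystander: grey solder spool standing on end, 58 mm across, 43 mm tall, on the table. Origin: centre of its underside.

How it is judged:
By the outcome, as a careful person would: the job done as asked, in the order asked, and still so for the second after the job is handed in, with the robot touching nothing.
It also fails if it takes over 42 s, if anything falls off the work surface, if the arm or the gripper's body presses on something with over 40 N, if the wrist force passes 120 N, or if a joint passes its speed limit or range.

## Working session

There is one attempt and no reset: what is moved stays moved. The work goes in short steps, Python scripts to look and compute and a tool call to move; the robot and the scene stay as the last step left them, time stands still between calls to the robot, and variables do not carry over. Pictures are saved under pics/ and viewed, at most 10 in all, crops included, and the job is handed in when it is done.

Besides the shell and the picture viewer there is one more tool, called after ">>>" as name(argument=value, ...) on one line, values as JSON. drive_tool: Moves the arm, as the interface text tells. Its arguments: {"type":"object","properties":{"plan":{"type":"array","items":{"type":"object","properties":{"rx":{"type":"number"},"ry":{"type":"number"},"rz":{"type":"number"},"x":{"type":"number"},"y":{"type":"number"},"z":{"type":"number"},"hand":{"type":"number"}}}}},"required":["plan"]}

```bash
mkdir -p pics; python3 - <<'E'
from station import *
import cv2
s=read_state();print(s['t'],s['position'],s['tcp_rot'],s['force'],s['grip_width'])
for n in("top","scene"):
    c=read_camera(n);cv2.imwrite(f'pics/{n}0.png',c['image'][:,:,::-1]);print(c['mtx'],c['T'],c.keys())
E
```

```text
0.0 [ 0.16280083 -0.60294026  0.24924042] [[ 9.65426304e-01  2.60675609e-01 -5.27364404e-04]
 [ 2.60676109e-01 -9.65425221e-01  1.45198921e-03]
 [-1.30632725e-04 -1.53925988e-03 -9.99998807e-01]] [-0.63050846  0.35536148  0.02987001] 0.0856319984847852
[[487.82284536   0.         322.82952049]
 [  0.         487.82284536 190.03053007]
 [  0.           0.           1.        ]] [[ 1.49413830e-02  9.82204352e-01 -1.87220098e-01  3.76311200e-01]
 [-9.99880715e-01  1.54097445e-02  1.04645536e-03 -4.44357294e-03]
 [ 3.91284689e-03  1.87182130e-01  9.82317433e-01  1.33875029e+00]
 [ 0.00000000e+00  0.00000000e+00  0.00000000e+00  1.00000000e+00]] dict_keys(['image', 'mtx', 'T'])
[[462.61083427   0.         323.98962633]
 [  0.         462.61083427 197.7820713 ]
 [  0.           0.           1.        ]] [[ 0.26259475 -0.81310822  0.51951807  1.47318147]
 [ 0.9648127   0.22875807 -0.12963877 -0.20977492]
 [-0.0134336   0.53528009  0.8445678   1.40470459]
 [ 0.          0.          0.          1.        ]] dict_keys(['image', 'mtx', 'T'])
```

View pics/top0.png

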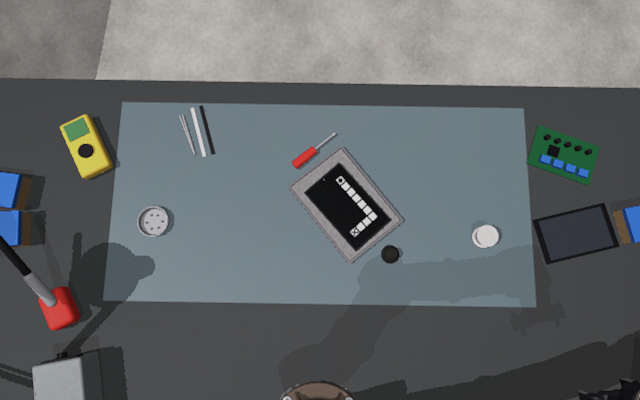

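View pics/scene0.png

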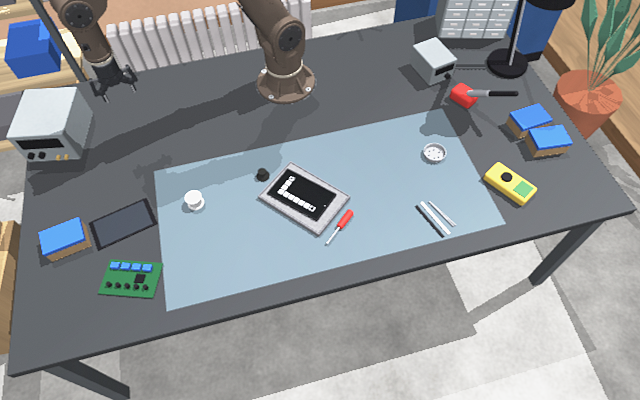

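The top view shows the dot square near (340,180), the corner near (373,215) and the cross near (355,232). The suction cup is at (390,254) and the screwdriver at (313,150). Next I'll measure the squares in both views.

```bash
cat > h.py <<'E'
from station import *
import cv2, numpy as np
SQ=np.array([[33,66-22*i] for i in range(7)]+[[11,-66],[-11,-66],[-33,-66]])/1000.
def ray(c,uv,z):
    K,T=c['mtx'],c['T']; d=np.array([(uv[0]-K[0,2])/K[0,0],-(uv[1]-K[1,2])/K[1,1],-1])
    d=T[:3,:3]@d; o=T[:3,3]; return (o+d*(z-o[2])/d[2])[:2]
def fit(A,B):
    a,b=A.mean(0),B.mean(0); U,S,V=np.linalg.svd((A-a).T@(B-b))
    R=V.T@np.diag([1,np.linalg.det(V.T@U.T)])@U.T; return R,b-R@a
def squares(n,box):
    c=read_camera(n);x0,y0,x1,y1=box;im=c['image'][y0:y1,x0:x1]
    g=cv2.resize(im.min(2),None,fx=6,fy=6,interpolation=cv2.INTER_CUBIC)
    m=(g>150).astype(np.uint8)
    _,_,st,ce=cv2.connectedComponentsWithStats(m)
    px=[((p[0]+.5)/6-.5+x0,(p[1]+.5)/6-.5+y0,s[4]) for p,s in zip(ce[1:],st[1:]) if s[4]>300]
    return c,np.array(px),cv2.resize(im,None,fx=6,fy=6)[:,:,::-1]
E
python3 - <<'E'
from h import *
np.set_printoptions(precision=4,suppress=True)
for n,b in(("top",(325,165,390,245)),("scene",(270,170,325,220))):
    c,p,im=squares(n,b);cv2.imwrite(f'pics/{n}z.png',im)
    print(n);[print(q,ray(c,q,.025)) for q in p]
E
```

```text
top
[ 340.0679  179.9022 1005.    ] [ 0.6558 -0.0529]
[ 345.2073  185.9436 1500.    ] [ 0.6391 -0.0671]
[371.5    188.6751 318.    ] [ 0.6326 -0.1393]
[ 350.6881  191.7575 1537.    ] [ 0.6231 -0.0822]
[ 356.0174  197.7274 1534.    ] [ 0.6067 -0.0969]
[ 361.3192  203.8132 1577.    ] [ 0.5901 -0.1114]
[ 366.8676  209.7148 1539.    ] [ 0.574  -0.1265]
[ 372.2014  215.8294 1573.    ] [ 0.5575 -0.141 ]
[ 366.2785  221.0715 1531.    ] [ 0.5429 -0.1248]
[ 360.2402  226.3617 1626.    ] [ 0.5283 -0.1085]
scene
[ 275.2499  176.3387 4967.    ] [ 0.4871 -0.1447]
[  313.1596   175.4402 10437.    ] [ 0.5208 -0.0107]
[  293.5017   194.7855 10557.    ] [ 0.583  -0.0989]
[  287.6011   209.8336 10468.    ] [ 0.6381 -0.1329]
[ 275.359   215.8302 3480.    ] [ 0.6502 -0.179 ]
[ 322.3498  216.5544 1025.    ] [ 0.6968 -0.0235]
```

View pics/topz.png

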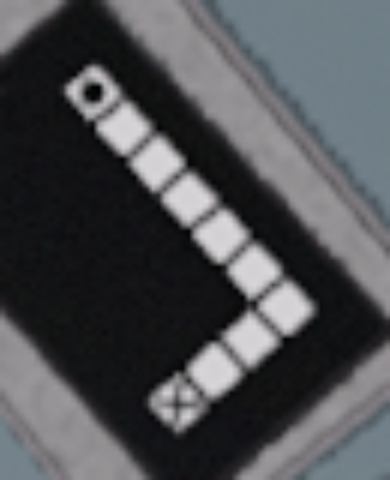

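```bash
cat >> h.py <<'E'
def locate():
    c,p,_=squares("top",(325,165,390,245)); W=np.array([ray(c,q,.025) for q in p if q[2]>1400])
    W=W[np.argsort(-W[:,0])]; R,t=fit(SQ[1:9],W); return R,t,W-(SQ[1:9]@R.T+t)
def plan(R,t,i,z):
    s=read_state();d=np.append(SQ[i]@R.T+t,z)-s['position']; Rt=s['tcp_rot']
    x=np.array([*(R[:,1]),0]);y=np.array([*(R[:,0]),0]);G=np.c_[x,y,np.cross(x,y)]
    from scipy.spatial.transform import Rotation as Q
    return Rt.T@d*100, Q.from_matrix(Rt.T@G).as_rotvec(), G.T@d*100
E
python3 - <<'E'
from h import *
np.set_printoptions(precision=4,suppress=True)
R,t,e=locate();print(R,t,e*1000,np.degrees(np.arctan2(R[1,0],R[0,0])))
print(SQ@R.T+t)
for z in(.25,.1): print(plan(R,t,0,z))
c=read_camera("scene");K=c['mtx'];T=np.linalg.inv(c['T'])
im=cv2.resize(c['image'][165:225,265:330],None,fx=8,fy=8)[:,:,::-1].copy()
for p in SQ@R.T+t:
    q=T@np.array([*p,.025,1]);u=K[0,2]-K[0,0]*q[0]/q[2];v=K[1,2]+K[1,1]*q[1]/q[2]
    cv2.circle(im,(int((u-265+.5)*8),int((v-165+.5)*8)),4,(0,0,255),-1)
cv2.imwrite('pics/chk.png',im)
E
```

```text
[[ 0.671   0.7415]
 [-0.7415  0.671 ]] [ 0.5845 -0.0723] [[-0.1547  0.1858]
 [ 0.1508 -0.1966]
 [ 0.1037 -0.0718]
 [-0.1965  0.1807]
 [ 0.0695 -0.1672]
 [-0.1697  0.1415]
 [ 0.0331 -0.0635]
 [ 0.1639 -0.0089]] -47.85764034020596
[[ 0.6555 -0.0525]
 [ 0.6392 -0.0673]
 [ 0.6229 -0.0821]
 [ 0.6066 -0.0968]
 [ 0.5903 -0.1116]
 [ 0.574  -0.1263]
 [ 0.5577 -0.1411]
 [ 0.5429 -0.1248]
 [ 0.5281 -0.1085]
 [ 0.5134 -0.0922]]
(array([ 61.9181, -40.3183,  -0.0126]), array([-0.0008, -0.0001, -0.4718]), array([73.4779, -7.7724, -0.0387]))
(array([ 61.9192, -40.3069,  14.9874]), array([-0.0008, -0.0001, -0.4718]), array([73.4779, -7.7724, 14.9613]))
```

View pics/chk.png

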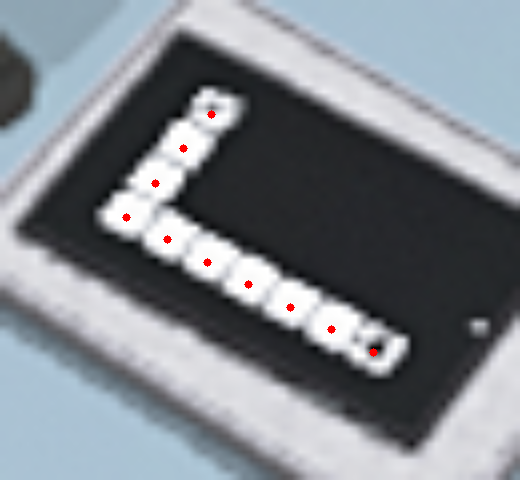

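The projected centres land on the squares in the scene view to within about 2 mm, so the fit is good. Next I'll close the fingers, align the tool with the tablet and travel over.

>>> drive_tool(plan=[{"rz":-0.118,"hand":0},{"rz":-0.118,"hand":0},{"rz":-0.118,"hand":0},{"rz":-0.118,"hand":0},{"x":3,"y":-0.4,"hand":0},{"x":4,"y":-0.4,"hand":0},{"x":4,"y":-0.4,"hand":0},{"x":4,"y":-0.4,"hand":0},{"x":4,"y":-0.4,"hand":0},{"x":4,"y":-0.4,"hand":0},{"x":4,"y":-0.4,"hand":0},{"x":4,"y":-0.4,"hand":0}])

```text
invalid input
```

>>> drive_tool(plan=[{"x":4,"y":-0.4,"hand":0},{"x":4,"y":-0.4,"hand":0},{"x":4,"y":-0.4,"hand":0},{"x":4,"y":-0.4,"hand":0},{"x":4,"y":-0.4,"hand":0},{"x":4,"y":-0.4,"hand":0},{"x":4,"y":-0.4,"hand":0},{"x":4,"y":-0.4,"hand":0},{"x":3,"y":-0.4,"hand":0},{"x":2,"y":-0.4,"hand":0},{"hand":0},{"hand":0}])

```text
invalid input
```

```bash
python3 - <<'E'
from h import *
np.set_printoptions(precision=4,suppress=True)
R,t=np.array([[.671,.7415],[-.7415,.671]]),np.array([.5845,-.0723])
s=read_state();print(s['t'],s['position'],s['q'],s['grip_width'],s['force']);print(plan(R,t,0,.1))
E
```

```text
0.3 [ 0.1629 -0.6033  0.2498] [ 1.2044  0.4348  0.025   1.5735 -0.0116  1.134  -0.0751] 0.0852620594877486 [-0.0272 -0.2273 -0.2468]
(array([ 61.9224, -40.3218,  14.9915]), array([-0.0005, -0.0001, -0.4718]), array([73.488 , -7.7821, 14.977 ]))
```

>>> drive_tool(plan=[{"rx":0,"ry":0,"rz":-0.118,"x":0,"y":0,"z":0,"hand":0},{"rx":0,"ry":0,"rz":-0.118,"x":0,"y":0,"z":0,"hand":0},{"rx":0,"ry":0,"rz":-0.118,"x":0,"y":0,"z":0,"hand":0},{"rx":0,"ry":0,"rz":-0.118,"x":0,"y":0,"z":0,"hand":0},{"rx":0,"ry":0,"rz":0,"x":3,"y":-0.4,"z":0,"hand":0},{"rx":0,"ry":0,"rz":0,"x":4,"y":-0.4,"z":0,"hand":0},{"rx":0,"ry":0,"rz":0,"x":4,"y":-0.4,"z":0,"hand":0},{"rx":0,"ry":0,"rz":0,"x":4,"y":-0.4,"z":0,"hand":0},{"rx":0,"ry":0,"rz":0,"x":4,"y":-0.4,"z":0,"hand":0},{"rx":0,"ry":0,"rz":0,"x":4,"y":-0.4,"z":0,"hand":0},{"rx":0,"ry":0,"rz":0,"x":4,"y":-0.4,"z":0,"hand":0},{"rx":0,"ry":0,"rz":0,"x":4,"y":-0.4,"z":0,"hand":0}])

```text
t: 1.5
position: [0.3722, -0.3703, 0.2502]
tcp_rot: [[0.741, 0.671, 0.0], [0.671, -0.741, -0.0], [-0.0, 0.0, -1.0]]
force: [0.3, -0.0, -0.4]
grip_width: 0.0003
finger_force: 0.0
```

>>> drive_tool(plan=[{"rx":0,"ry":0,"rz":0,"x":4,"y":-0.4,"z":0,"hand":0},{"rx":0,"ry":0,"rz":0,"x":4,"y":-0.4,"z":0,"hand":0},{"rx":0,"ry":0,"rz":0,"x":4,"y":-0.4,"z":0,"hand":0},{"rx":0,"ry":0,"rz":0,"x":4,"y":-0.4,"z":0,"hand":0},{"rx":0,"ry":0,"rz":0,"x":4,"y":-0.4,"z":1,"hand":0},{"rx":0,"ry":0,"rz":0,"x":4,"y":-0.4,"z":2,"hand":0},{"rx":0,"ry":0,"rz":0,"x":4,"y":-0.4,"z":2,"hand":0},{"rx":0,"ry":0,"rz":0,"x":4,"y":-0.4,"z":3,"hand":0},{"rx":0,"ry":0,"rz":0,"x":4,"y":-0.4,"z":3,"hand":0},{"rx":0,"ry":0,"rz":0,"x":4,"y":-0.4,"z":2,"hand":0},{"rx":0,"ry":0,"rz":0,"x":2,"y":-0.4,"z":2,"hand":0},{"rx":0,"ry":0,"rz":0,"x":0,"y":0,"z":0,"hand":0}])

```text
t: 2.7
position: [0.6527, -0.0528, 0.0969]
tcp_rot: [[0.738, 0.675, -0.004], [0.675, -0.738, 0.003], [-0.001, -0.005, -1.0]]
force: [-0.8, 0.1, 0.1]
grip_width: -0.0
finger_force: 0.0
```

```bash
python3 - <<'E'
from h import *
np.set_printoptions(precision=4,suppress=True)
R,t=np.array([[.671,.7415],[-.7415,.671]]),np.array([.5845,-.0723])
s=read_state();print(s['t'],s['position'],s['q'],s['grip_width'],s['force']);print(plan(R,t,0,.05))
E
```

```text
2.7 [ 0.6527 -0.0528  0.0969] [ 0.1793  0.6511 -0.2764  1.6295  0.2102  0.8944 -1.0061] -1.429461286620227e-05 [-0.762   0.1076  0.0687]
(array([0.2387, 0.1944, 4.6871]), array([-0.0045,  0.0012,  0.0053]), array([0.234 , 0.1718, 4.6885]))
```

>>> drive_tool(plan=[{"rx":0,"ry":0,"rz":0,"x":0.1,"y":0.1,"z":1,"hand":0},{"rx":0,"ry":0,"rz":0,"x":0.1,"y":0.1,"z":1.5,"hand":0},{"rx":0,"ry":0,"rz":0,"x":0,"y":0,"z":1.2,"hand":0},{"rx":0,"ry":0,"rz":0,"x":0,"y":0,"z":0.5,"hand":0},{"rx":0,"ry":0,"rz":0,"x":0,"y":0,"z":0,"hand":0},{"rx":0,"ry":0,"rz":0,"x":0,"y":0,"z":0,"hand":0}])

```text
t: 3.3
position: [0.6559, -0.0578, 0.0585]
tcp_rot: [[0.742, 0.671, 0.0], [0.671, -0.742, -0.0], [0.0, 0.0, -1.0]]
force: [0.6, 0.5, -0.0]
grip_width: -0.0001
finger_force: 0.0
```

```bash
python3 - <<'E'
from h import *
np.set_printoptions(precision=4,suppress=True)
R,t=np.array([[.671,.7415],[-.7415,.671]]),np.array([.5845,-.0723])
s=read_state();print(s['t'],s['position'],s['grip_width'],s['force']);print(plan(R,t,0,.044))
c=read_camera('scene');a=cv2.resize(c['image'][150:230,265:345],None,fx=6,fy=6)
b=read_camera('top');b=cv2.resize(b['image'][150:230,310:360],None,fx=6,fy=6)
cv2.imwrite('pics/pre.png',np.hstack([a,b])[:,:,::-1])
E
```

```text
3.3 [ 0.6559 -0.0578  0.0585] -8.008218618123565e-05 [ 0.6027  0.5007 -0.05  ]
(array([ 0.3341, -0.4117,  1.4475]), array([ 0.0003, -0.0002, -0.0002]), array([ 0.3345, -0.4112,  1.4476]))
```

View pics/pre.png

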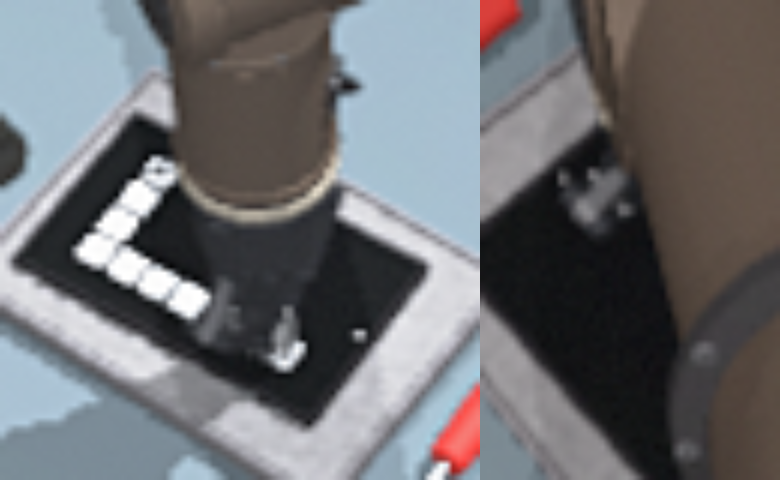

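>>> drive_tool(plan=[{"rx":0,"ry":0,"rz":0,"x":0.33,"y":-0.41,"z":0.5,"hand":0},{"rx":0,"ry":0,"rz":0,"x":0,"y":0,"z":0.5,"hand":0},{"rx":0,"ry":0,"rz":0,"x":0,"y":0,"z":0.2,"hand":0},{"rx":0,"ry":0,"rz":0,"x":0,"y":0,"z":0,"hand":0},{"rx":0,"ry":0,"rz":0,"x":0,"y":0,"z":0,"hand":0},{"rx":0,"ry":0,"rz":0,"x":0,"y":0,"z":0,"hand":0},{"rx":0,"ry":0,"rz":0,"x":0,"y":0,"z":0,"hand":0}])

```text
t: 4.1
position: [0.6556, -0.0523, 0.0464]
tcp_rot: [[0.741, 0.671, 0.0], [0.671, -0.741, -0.0], [0.0, 0.0, -1.0]]
force: [-0.2, 0.5, -0.0]
grip_width: 0.0001
finger_force: 0.0
```

>>> drive_tool(plan=[{"rx":0,"ry":0,"rz":0,"x":0,"y":0,"z":0.1,"hand":0},{"rx":0,"ry":0,"rz":0,"x":0,"y":0,"z":0.1,"hand":0},{"rx":0,"ry":0,"rz":0,"x":0,"y":0,"z":0.05,"hand":0},{"rx":0,"ry":0,"rz":0,"x":0,"y":0,"z":0,"hand":0},{"rx":0,"ry":0,"rz":0,"x":0,"y":0,"z":0,"hand":0}])

```text
t: 4.6
position: [0.6555, -0.0523, 0.0438]
tcp_rot: [[0.741, 0.671, -0.0], [0.671, -0.741, -0.0], [-0.0, 0.0, -1.0]]
force: [-0.5, 0.4, 2.9]
grip_width: -0.0002
finger_force: 1.1
```

```bash
python3 - <<'E'
from h import *
for i in range(4):
    read_camera('top');s=read_state();print(s['t'],s['position'],s['force'],s['finger_force'])
E
```

```text
4.65 [ 0.65546134 -0.05226626  0.04380878] [-1.46435271 -0.07676949  2.77667237] 1.0607286728918552
4.7 [ 0.65548034 -0.05222951  0.0438055 ] [-1.16324013 -0.14829332  2.79333103] 1.0700960643589497
4.75 [ 0.6554785  -0.05225618  0.04375985] [-0.54850992  0.11178615  1.88559989] 1.0811160318553448
4.8 [ 0.65547734 -0.05225847  0.0437545 ] [ 0.11919625 -0.42346067  2.03411262] 1.0925930365920067
```

>>> drive_tool(plan=[{"rx":0,"ry":0,"rz":0,"x":-0.2,"y":0,"z":0,"hand":0},{"rx":0,"ry":0,"rz":0,"x":-0.4,"y":0,"z":0,"hand":0},{"rx":0,"ry":0,"rz":0,"x":-0.4,"y":0,"z":0,"hand":0},{"rx":0,"ry":0,"rz":0,"x":-0.4,"y":0,"z":0,"hand":0},{"rx":0,"ry":0,"rz":0,"x":-0.4,"y":0,"z":0,"hand":0},{"rx":0,"ry":0,"rz":0,"x":-0.4,"y":0,"z":0,"hand":0}])

```text
t: 5.4
position: [0.639, -0.0673, 0.0438]
tcp_rot: [[0.741, 0.671, 0.0], [0.671, -0.741, -0.0], [0.0, 0.0, -1.0]]
force: [1.1, 0.6, 2.3]
grip_width: 0.0001
finger_force: 1.1
```

Contact is steady at about 2 N and the tool is on square 1, so I'll carry on.

>>> drive_tool(plan=[{"rx":0,"ry":0,"rz":0,"x":-0.4,"y":0,"z":0,"hand":0},{"rx":0,"ry":0,"rz":0,"x":-0.4,"y":0,"z":0,"hand":0},{"rx":0,"ry":0,"rz":0,"x":-0.4,"y":0,"z":0,"hand":0},{"rx":0,"ry":0,"rz":0,"x":-0.4,"y":0,"z":0,"hand":0},{"rx":0,"ry":0,"rz":0,"x":-0.4,"y":0,"z":0,"hand":0},{"rx":0,"ry":0,"rz":0,"x":-0.4,"y":0,"z":0,"hand":0},{"rx":0,"ry":0,"rz":0,"x":-0.4,"y":0,"z":0,"hand":0},{"rx":0,"ry":0,"rz":0,"x":-0.4,"y":0,"z":0,"hand":0},{"rx":0,"ry":0,"rz":0,"x":-0.4,"y":0,"z":0,"hand":0},{"rx":0,"ry":0,"rz":0,"x":-0.4,"y":0,"z":0,"hand":0}])

```text
t: 6.4
position: [0.6093, -0.0941, 0.0437]
tcp_rot: [[0.741, 0.671, 0.0], [0.671, -0.741, -0.0], [0.0, 0.0, -1.0]]
force: [1.0, 1.7, 3.2]
grip_width: -0.0002
finger_force: 1.1
```

```bash
python3 - <<'E'
from h import *
np.set_printoptions(precision=4,suppress=True)
R,t=np.array([[.671,.7415],[-.7415,.671]]),np.array([.5845,-.0723])
print(plan(R,t,6,.044)[2]); s=read_state();print(s['force'],s['finger_force'],s['position'])
c,p,im=squares('top',(310,150,410,250)); cv2.imwrite('pics/mid.png',im)
a=read_camera('scene')['image'][150:230,265:345];cv2.imwrite('pics/mids.png',cv2.resize(a,None,fx=7,fy=7)[:,:,::-1])
E
```

```text
[-6.9787  0.0232 -0.0289]
[1.0171 1.7435 3.1596] 1.1288404975198318 [ 0.6093 -0.0941  0.0437]
```

View pics/mids.png

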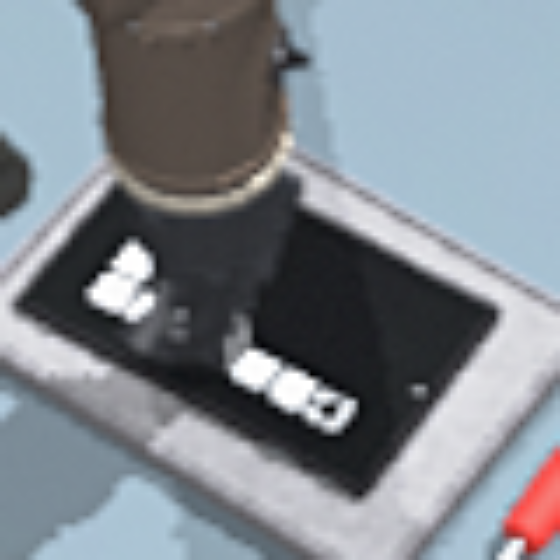

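The fingertips are on square 3 and the tablet hasn't moved in the tray.

>>> drive_tool(plan=[{"rx":0,"ry":0,"rz":0,"x":-0.5,"y":0,"z":0,"hand":0},{"rx":0,"ry":0,"rz":0,"x":-0.5,"y":0,"z":0,"hand":0},{"rx":0,"ry":0,"rz":0,"x":-0.5,"y":0,"z":0,"hand":0},{"rx":0,"ry":0,"rz":0,"x":-0.5,"y":0,"z":0,"hand":0},{"rx":0,"ry":0,"rz":0,"x":-0.5,"y":0,"z":0,"hand":0},{"rx":0,"ry":0,"rz":0,"x":-0.5,"y":0,"z":0,"hand":0},{"rx":0,"ry":0,"rz":0,"x":-0.5,"y":0,"z":0,"hand":0},{"rx":0,"ry":0,"rz":0,"x":-0.5,"y":0,"z":0,"hand":0},{"rx":0,"ry":0,"rz":0,"x":-0.5,"y":0,"z":0,"hand":0},{"rx":0,"ry":0,"rz":0,"x":-0.5,"y":0,"z":0,"hand":0},{"rx":0,"ry":0,"rz":0,"x":-0.5,"y":0,"z":0,"hand":0},{"rx":0,"ry":0,"rz":0,"x":-0.5,"y":0,"z":0,"hand":0}])

```text
t: 7.7
position: [0.5647, -0.1344, 0.0437]
tcp_rot: [[0.741, 0.671, 0.0], [0.671, -0.741, -0.0], [-0.0, 0.0, -1.0]]
force: [0.9, 1.2, 2.2]
grip_width: -0.0004
finger_force: 1.1
```

>>> drive_tool(plan=[{"rx":0,"ry":0,"rz":0,"x":-0.5,"y":0,"z":0,"hand":0},{"rx":0,"ry":0,"rz":0,"x":-0.4,"y":0,"z":0,"hand":0},{"rx":0,"ry":0,"rz":0,"x":0,"y":0,"z":0,"hand":0},{"rx":0,"ry":0,"rz":0,"x":0,"y":0,"z":0,"hand":0}])

```text
t: 8.1
position: [0.5576, -0.141, 0.0435]
tcp_rot: [[0.742, 0.671, -0.001], [0.671, -0.742, -0.001], [-0.002, -0.0, -1.0]]
force: [-0.9, -1.4, 2.2]
grip_width: -0.0002
finger_force: 1.2
```

```bash
python3 - <<'E'
from h import *
np.set_printoptions(precision=4,suppress=True)
R,t=np.array([[.671,.7415],[-.7415,.671]]),np.array([.5845,-.0723])
print(plan(R,t,6,.044)[2],plan(R,t,9,.044)[2]); s=read_state();print(s['force'],s['finger_force'],s['position'])
a=read_camera('scene')['image'][150:230,265:345];cv2.imwrite('pics/cor.png',cv2.resize(a,None,fx=7,fy=7)[:,:,::-1])
E
```

```text
[ 0.0032  0.0167 -0.0458] [ 0.0032 -6.5838 -0.0458]
[-0.9363 -1.3704  2.2425] 1.2450144015747355 [ 0.5576 -0.141   0.0435]
```

View pics/cor.png

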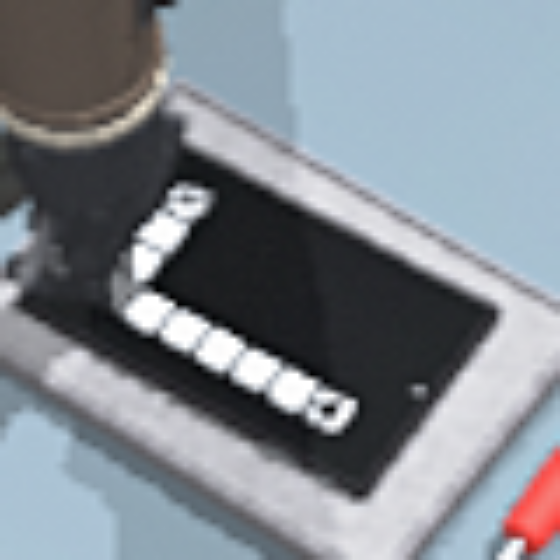

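At the corner with the dot square still at (331,407) in the crop, as before, so the tablet hasn't moved. Next is the short leg.

>>> drive_tool(plan=[{"rx":0,"ry":0,"rz":0,"x":0,"y":-0.3,"z":0,"hand":0},{"rx":0,"ry":0,"rz":0,"x":0,"y":-0.5,"z":0,"hand":0},{"rx":0,"ry":0,"rz":0,"x":0,"y":-0.5,"z":0,"hand":0},{"rx":0,"ry":0,"rz":0,"x":0,"y":-0.5,"z":0,"hand":0},{"rx":0,"ry":0,"rz":0,"x":0,"y":-0.5,"z":0,"hand":0},{"rx":0,"ry":0,"rz":0,"x":0,"y":-0.5,"z":0,"hand":0},{"rx":0,"ry":0,"rz":0,"x":0,"y":-0.5,"z":0,"hand":0}])

```text
t: 8.85
position: [0.536, -0.1153, 0.0437]
tcp_rot: [[0.741, 0.671, 0.0], [0.671, -0.741, -0.0], [0.0, 0.0, -1.0]]
force: [2.1, -1.9, 3.3]
grip_width: 0.0001
finger_force: 1.1
```

>>> drive_tool(plan=[{"rx":0,"ry":0,"rz":0,"x":0,"y":-0.5,"z":0,"hand":0},{"rx":0,"ry":0,"rz":0,"x":0,"y":-0.5,"z":0,"hand":0},{"rx":0,"ry":0,"rz":0,"x":0,"y":-0.5,"z":0,"hand":0},{"rx":0,"ry":0,"rz":0,"x":0,"y":-0.5,"z":0,"hand":0},{"rx":0,"ry":0,"rz":0,"x":0,"y":-0.5,"z":0,"hand":0},{"rx":0,"ry":0,"rz":0,"x":0,"y":-0.5,"z":0,"hand":0},{"rx":0,"ry":0,"rz":0,"x":0,"y":-0.3,"z":0,"hand":0},{"rx":0,"ry":0,"rz":0,"x":0,"y":0,"z":0,"hand":0},{"rx":0,"ry":0,"rz":0,"x":0,"y":0,"z":0,"hand":0},{"rx":0,"ry":0,"rz":0,"x":0,"y":0,"z":0,"hand":0}])

```text
t: 9.85
position: [0.5137, -0.0909, 0.0435]
tcp_rot: [[0.741, 0.671, -0.001], [0.671, -0.741, 0.0], [-0.0, -0.001, -1.0]]
force: [-1.1, 1.5, 2.5]
grip_width: -0.0
finger_force: 1.2
```

The tool is on square 9 (0.513, -0.092) and still in contact. Lifting now.

>>> drive_tool(plan=[{"rx":0,"ry":0,"rz":0,"x":0,"y":0,"z":-0.5,"hand":0},{"rx":0,"ry":0,"rz":0,"x":0,"y":0,"z":-1,"hand":0},{"rx":0,"ry":0,"rz":0,"x":0,"y":0,"z":-2,"hand":0},{"rx":0,"ry":0,"rz":0,"x":0,"y":0,"z":-3,"hand":0},{"rx":0,"ry":0,"rz":0,"x":0,"y":0,"z":-3,"hand":0},{"rx":0,"ry":0,"rz":0,"x":0,"y":0,"z":-3,"hand":0},{"rx":0,"ry":0,"rz":0,"x":0,"y":0,"z":-2,"hand":0},{"rx":0,"ry":0,"rz":0,"x":0,"y":0,"z":0,"hand":0},{"rx":0,"ry":0,"rz":0,"x":0,"y":0,"z":0,"hand":0},{"rx":0,"ry":0,"rz":0,"x":0,"y":0,"z":0,"hand":0}])

```text
t: 10.85
position: [0.5134, -0.0913, 0.188]
tcp_rot: [[0.741, 0.671, -0.001], [0.671, -0.741, 0.0], [-0.001, -0.001, -1.0]]
force: [-0.1, -0.1, -0.4]
grip_width: -0.0003
finger_force: 0.0
```

```bash
python3 - <<'E'
from h import *
s=read_state();print(s['t'],s['position'],s['force'])
a=read_camera('scene')['image'][130:250,235:355];cv2.imwrite('pics/end.png',cv2.resize(a,None,fx=5,fy=5)[:,:,::-1])
E
```

```text
10.85 [ 0.51340654 -0.09132599  0.18802088] [-0.08477134 -0.0954254  -0.4004393 ]
```

View pics/end.png

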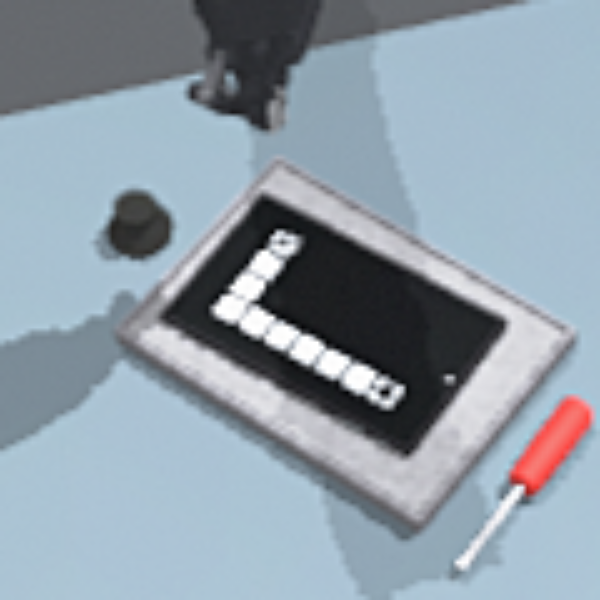

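The tool is clear. The tablet is in place (dot at (385,390), cross at (286,241) in the crop), and the screwdriver and suction cup are undisturbed.

```bash
python3 -c "
from station import *
print(sign_off())"
```

```text
the job is handed in; nothing more can be done
None
```

The job is handed in: the closed fingertips ran the full L in order from dot to cross at about 2–3 N and lifted clear in 10.9 s, with no visible movement of the tablet or of the screwdriver and suction cup beside it; the sign-off gave no verdict.

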